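# Release a ribbon spool with both gate buttons

## Task

Let the waiting ribbon spool out of the wooden dispenser: press the two steel buttons on its console down together, one fingertip on each, and hold both fully down until the spool has rolled to the low end of its lane and come to rest there, then let go and move clear. Do not touch, push or lift the spool itself, and leave the pot, the roll of tape and the jar where they stand.

Things in the scene. Friction and masses are not known exactly. Their poses are not given: they have to be found in the camera images.
- dispenser: Wooden spool dispenser, fixed. Origin on the bench midway beneath the two buttons; x points from the buttons to the lane behind them, y from the right button to the left, z up. Console: x -45 to 49 mm, 170 mm in y, deck 45 mm above the bench. The tilted lane behind it spans x 50 to 130, y -160 to 135 mm; its highest wood is about 100 mm above the bench.
- lane: Open-topped lane of the dispenser, tilted 8 degrees: floor 64 mm wide (x), side walls 8 mm thick and 20 mm above it. Origin on the floor's centre line, 90 mm in +x of the dispenser's origin, 46 mm above the bench; y points up the lane, z square out of its floor. Inner faces of the end walls: low end y = -150 mm, high end y = 125 mm.
- spool: The waiting ribbon spool, a roller 52 mm in diameter, 60 mm long, about 0.12 kg, lying across the lane. Origin at its centre, x its axis. It waits uphill of the gate pins, centre at y = 83, z = 26 mm of the lane's frame, top about 110 mm above the bench. Freed, it rolls to the low end wall in 0.6 to 1 s and rests with its centre at y = -124 mm.
- pins (a point): Midpoint, in the lane's floor, of the two gate pins: 7 mm steel pins 52 mm apart across the lane that stand 8 mm out of its floor and block the spool. Each button sinks one pin (about 8 of its 10 mm of travel clears it); only with both down can the spool roll. Let up, the pins rise again.
- top_left (a point): Centre of the left button's top face (moves with it): flat round steel cap, 24 mm across, top 63 mm above the bench when up, in a black collar 34 mm across whose top is 51 mm above the bench. 30 mm in +y of the dispenser's origin.
- top_right (a point): The same for the right button, 30 mm in -y of the dispenser's origin; the two are 60 mm apart, centre to centre.
- button_left (a joint): Travel of the left button in m: 0 up, 0.010 fully down against its stop. Spring return; about 1.2 N to start it and 4 N to bring it fully down.
- button_right (a joint): The same for the right button.
- pot: Bystander: an empty clay pot, 72 mm across the rim and 70 mm high, origin at the centre of its underside.
- tape: Bystander: a roll of florist's tape lying flat, 70 mm in diameter, 38 mm hole, 25 mm high, origin at the centre of its underside.
- jar: Bystander: a closed glass jar, 60 mm in diameter and 75 mm high, origin at the centre of its underside.
Mind the look-alikes: they are no part of the job. What is shaped like the spool but blue or purple is not meant.

How it is judged:
On the way:
1. the spool has come to rest at the low end of the lane with both buttons still held down (value of joint each of button_left, button_right above 0.008 m and y of spool in the frame of lane below -0.108 m and z of spool in the frame of lane between 0.018 and 0.034 m and linear speed of spool below 0.04 m/s), for 0.2 s.
At the end, for the whole second after the job is handed in: The spool lies at rest at the low end of the lane (centre within 16 mm of its place against the end wall, on the lane's floor), and both buttons are back up (within 2 mm) (y of spool in the frame of lane below -0.108 m and z of spool in the frame of lane between 0.018 and 0.034 m and linear speed of spool below 0.04 m/s and value of joint each of button_left, button_right below 0.002 m); the robot touches nothing.
It fails at once if one button is pushed well down while the other is not yet pressed ((value of joint button_left above 0.007 m and value of joint button_right below 0.002 m) or (value of joint button_right above 0.007 m and value of joint button_left below 0.002 m)).
It fails at once if the robot touches the ribbon spool (contact force between any of the fingers, the arm and spool above 0.3 N).
It fails at once if the ribbon spool is lifted off the lane (z of spool in the frame of lane above 0.04 m).
It fails at once if the pot, the roll of tape or the jar is moved or lifted by more than 15 mm (distance of any of pot, tape, jar from where it was at the start of the episode above 0.015 m).
It also fails if it takes over 29 s, if anything falls off the work surface, if the arm or the gripper's body presses on something with over 40 N, if the wrist force passes 120 N, or if a joint passes its speed limit or range.

## Robot

A 6-joint arm with a two-finger parallel gripper is mounted at the origin on the work surface. World frame = base frame: x ahead of the robot, y to its left, z up, the work surface at z = 0. Lengths are in m, angles in rad, forces in N, time in s.
With the tool pointing down it reaches from about 0.3 to 0.875 m from the base axis. Payload 4.2 kg.
Tool frame: the origin (TCP) lies on the centre line of the jaws, within the pads' length; the fingertips stand 11 mm ahead of it and the grasp point (between the pads) lies 8 mm behind it (ctrl.finger_overhang is the distance from the TCP to the fingertips, in m); z points along the fingers, y is the line along which they close (so a half turn about z gives the same grasp; the last joint's range is limited). The gripper opens to 85 mm and grips with 20 to 120 N. Pads are 22 mm wide; open, the fingers measure 114 mm over their backs; the gripper's body (76 mm by 85 mm) begins 54 mm behind the grasp point. The pads swing forward as they close: fully open they stand 13 mm farther back than shut.
Start: joints at [-1.276, 0.32, 1.565, -0, 1.257, -0.02], TCP at [0.178, -0.547, 0.204] pointing down, gripper open.
Joint ranges: [-3.11, 3.11], [-0.84, 2.01], [0.21, 2.61], [-1.34, 4.49], [0.05, 2.63], [-2.56, 2.56]. Speed limits (rad/s): [2.57, 2.57, 3.14, 3.14, 3.14, 3.14].

## Interface

Orientations are given as a rotation vector (axis times angle).
In Python, from rig import ctrl gives the robot as it stands.
- The arm moves only by the tool apply_moves, never from a script. Its argument "deltas" is a list of rows, each an object with "rot": the turn, a rotation vector about the tool's x, y, z in degrees, a list of three; "xyz": the shift along the tool's x, y, z in mm, a list of three; "grip": the opening, from 0 (shut) to 1 (fully open). A call has 1 to 5 rows; each row is the pose to reach, as a shift and turn from the pose commanded when the call began, along the tool's axes at that moment; what a row does not reach only later rows make up. A row lasts 1/10 s, in which the tool goes at most 50 mm and 8.59 degrees, less where a joint would pass 70% of its speed; a pose out of reach is approached as far as the arm can. A call with a gripper value outside its range is refused whole. The fingers move at their own pace and stop on an object; "force" is the grip in N (left out, the last holds). Time passes only in rows, so rows that repeat a pose let the fingers close. It gives the time, the measured TCP pose, the force, the opening and the grip force at its end, in the units of the state.
- ctrl.sense(): the state, without advancing time (a new reading comes with each control period).
- ctrl.read_camera(name): name is "scene" or "top" or "wrist"; returns a dict with "pixels" (480x640x3 uint8, red, green, blue), "fx", "fy", "cx", "cy" (pixels), "dist_coeffs" ([k1, k2, p1, p2, k3] as OpenCV has them; the pictures are not rectified), "position" and "rotation" of the camera in the world; the wrist camera has in their place "T_tool_cam" (4x4, takes a point from camera to tool coordinates, whose origin is the TCP and whose axes are the flange's). Camera axes: x right, y down, z forward; pixel columns grow to the right and rows downward; lengths in m; the calibration is good to about 2 mm. A picture is of the moment at which its call begins: read the wrist's pose just before it. There is no depth.
- ctrl.close_job(): hands the job in; it is judged then, once.
The state is a dict: "clock": time; "joint_positions": joint angles; "qvel": joint speeds; "effort": joint torques, N m; "tool_pos": TCP position; "orientation": TCP orientation; "wrist_force": force on the tool from outside, world axes, zero at the start; "wrist_torque": the same for the moment, N m; "width": finger opening in m; "finger_force": force on a finger pad.
Only numpy, scipy, OpenCV 4.12 (cv2) and the standard library are available. Lean on these libraries where they do the work, as an engineer would, in place of code of your own. Each camera call takes 0.05 s, during which the arm holds its last target. There are 200 camera calls.

## Working session

There is one attempt and no reset: what is moved stays moved. The work goes in short steps, Python scripts to look and compute and a tool call to move; the robot and the scene stay as the last step left them, time stands still between calls to the robot, and variables do not carry over. Pictures are saved under pics/ and viewed, at most 10 in all, crops included, and the job is handed in when it is done.

Besides the shell and the picture viewer there is one more tool, called by a JSON object that holds its "api" and its "payload", one argument or row to a line. apply_moves: Moves the arm, as the interface text tells. Its arguments: {"type":"object","properties":{"deltas":{"type":"array","items":{"type":"object","properties":{"rot":{"type":"array","items":{"type":"number"}},"xyz":{"type":"array","items":{"type":"number"}},"grip":{"type":"number"}}}},"force":{"type":"number"}},"required":["deltas"]}

```bash
mkdir -p pics; python3 - <<'E'
from rig import ctrl
import cv2,pickle
for n in ("scene","top"):
    c=ctrl.read_camera(n); pickle.dump(c,open(n+".pkl","wb"))
    cv2.imwrite(f"pics/{n}0.png",c["pixels"][:,:,::-1])
    print(n,c["fx"],c["cx"],c["cy"],c["dist_coeffs"],c["position"],c["rotation"])
print(ctrl.sense(),ctrl.finger_overhang)
E
```

```text
scene 601.1790434041186 324.0483574341082 237.2825142392076 [0.04974177 0.         0.         0.         0.        ] [ 1.32794842 -0.50093397  1.0226451 ] [-2.13318371 -1.08101819  0.45282446]
top 621.5144572718647 311.62089459640663 240.46263923443053 [-0.1461246  0.         0.         0.         0.       ] [0.48754993 0.0632673  1.28241978] [-2.14035402  2.20284491 -0.08697903]
{'clock': 0.1, 'joint_positions': array([-1.27595938e+00,  3.20234724e-01,  1.56556479e+00, -4.97135071e-06,
        1.25738823e+00, -2.00060563e-02]), 'qvel': array([-0.00068199, -0.0013773 , -0.00285232, -0.00032113, -0.00140686,
       -0.00010807]), 'effort': array([-1.61690186e-04, -4.16407835e+01, -2.34704500e+01, -5.20800640e-06,
        4.86678051e-03, -1.64349541e-05]), 'tool_pos': array([ 0.17791797, -0.54628763,  0.20315947]), 'orientation': array([-3.10118597e+00, -4.92268907e-01,  3.50399918e-04]), 'wrist_force': array([ 0.32657527,  0.29966927, -0.5669047 ]), 'wrist_torque': array([ 0.03601041, -0.02656006,  0.04246005]), 'finger_force': 0.0, 'width': 0.08527551543267806} 0.011
```

View pics/top0.png

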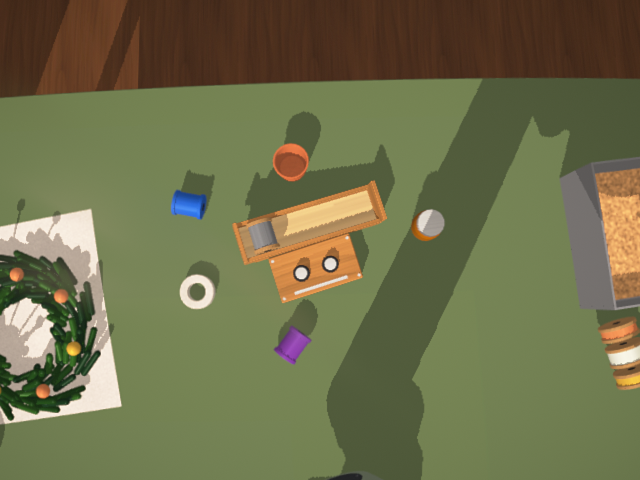

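View pics/scene0.png

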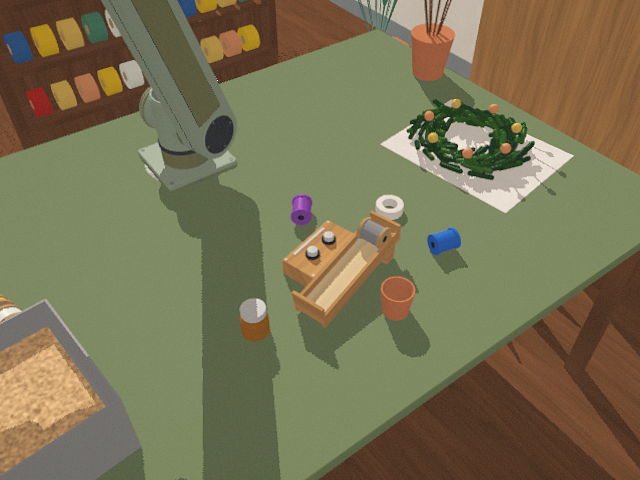

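The top picture shows the dispenser with its left button at about (302,273), right button at about (330,264), and the grey spool at (262,236). In the scene picture the buttons are at about (328,237) and (312,252). I'll enlarge both around the buttons.

```bash
python3 - <<'E'
import pickle,cv2,numpy as np
a=pickle.load(open("top.pkl","rb"))["pixels"][225:285,265:365]
b=pickle.load(open("scene.pkl","rb"))["pixels"][215:275,275:375]
f=lambda i:cv2.resize(i,(600,360),interpolation=cv2.INTER_CUBIC)[:290]
cv2.imwrite("pics/crop.png",np.vstack([f(a)[:,:],f(b)])[:,:,::-1])
E
```

```text
(no output)
```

View pics/crop.png

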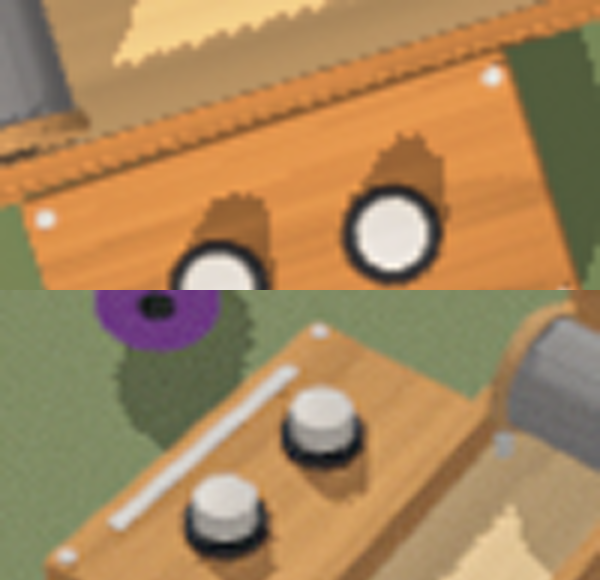

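The crop puts the cap centres at top-camera (329.9, 263.4) and (301.1, 272.6), and at scene-camera (328.1, 234.0) and (312.3, 248.4). The spool is to the upper left, beyond the console.

```bash
cat > h.py <<'E'
import numpy as np,cv2
from scipy.spatial.transform import Rotation as R
def rotm(r):
    r=np.array(r); return r if r.shape==(3,3) else R.from_rotvec(r).as_matrix()
def ray(c,px):
    K=np.array([[c["fx"],0,c["cx"]],[0,c["fy"],c["cy"]],[0,0,1]])
    u=cv2.undistortPoints(np.array([[px]],float),K,np.array(c["dist_coeffs"]))[0,0]
    d=rotm(c["rotation"])@[u[0],u[1],1]; return np.array(c["position"]),d
def plane(c,px,z):
    o,d=ray(c,px); return o+d*(z-o[2])/d[2]
E
python3 - <<'E'
from h import *
import pickle
from rig import ctrl
t=pickle.load(open("top.pkl","rb"));s=pickle.load(open("scene.pkl","rb"))
P=[]
for c,l,r in((t,(301.1,272.6),(329.9,263.4)),(s,(328.1,234.),(312.3,248.4))):
    L,Rr=plane(c,l,.063),plane(c,r,.063);P.append((L,Rr));d=L-Rr
    print(L,Rr,(L+Rr)/2,np.linalg.norm(d),np.degrees(np.arctan2(d[1],d[0])))
P=np.mean(P,0);m=P.mean(0);d=P[0]-P[1]
y=d/np.linalg.norm(d);print("m",m,"y",y)
st=ctrl.sense();T=rotm(st["orientation"]);print(T)
print("T_tool_cam",ctrl.read_camera("wrist")["T_tool_cam"])
for sg in(1,-1):
    yy=sg*y;z=np.array([0,0,-1.]);G=np.c_[np.cross(yy,z),yy,z]
    print("rotvec deg",np.degrees(R.from_matrix(T.T@G).as_rotvec()))
print("shift mm",1e3*T.T@(m-st["tool_pos"]))
E
```

```text
[0.53356082 0.09480699 0.063     ] [0.54999004 0.03778338 0.063     ] [0.54177543 0.06629518 0.063     ] 0.05934317125555723 106.07236378390736
[0.53440242 0.09548075 0.063     ] [0.55078345 0.03923865 0.063     ] [0.54259293 0.0673597  0.063     ] 0.05857910409460709 106.23868607818322
m [0.54218418 0.06682744 0.063     ] y [-0.27823657  0.96051258  0.        ]
[[ 9.50844537e-01  3.09668287e-01 -4.68031131e-04]
 [ 3.09668640e-01 -9.50843314e-01  1.52488239e-03]
 [ 2.71834460e-05 -1.59486065e-03 -9.99998728e-01]]
T_tool_cam [[ 5.26825539e-04 -9.61306456e-01 -2.75480706e-01  7.06349711e-02]
 [ 9.99999804e-01  5.99536126e-04 -1.79731327e-04 -3.47992757e-04]
 [ 3.37937521e-04 -2.75480557e-01  9.61306584e-01 -1.70972929e-01]
 [ 0.00000000e+00  0.00000000e+00  0.00000000e+00  1.00000000e+00]]
rotvec deg [ 8.51494781e-05 -1.42074736e-01 -1.78115666e+02]
rotvec deg [-9.13961977e-02 -5.47763716e-05  1.88427708e+00]
shift mm [ 536.21924026 -469.95113617  140.92373565]
```

{"api": "apply_moves", "payload": {
  "deltas": [
    {"xyz": [37, -32.4, 0], "grip": 0.54},
    {"xyz": [74, -64.8, 0], "grip": 0.54},
    {"xyz": [111, -97.2, 0], "grip": 0.54},
    {"xyz": [148, -129.6, 0], "grip": 0.54},
    {"xyz": [185, -162, 0], "grip": 0.54}
  ],
  "force": 20
}}

```text
$.deltas[0]: bad value
```

{"api": "apply_moves", "payload": {
  "deltas": [
    {"xyz": [37, -32.4, 0], "grip": 0.54},
    {"xyz": [74, -64.8, 0], "grip": 0.54},
    {"xyz": [111, -97.2, 0], "grip": 0.54},
    {"xyz": [148, -129.6, 0], "grip": 0.54},
    {"xyz": [185, -162, 0], "grip": 0.54}
  ]
}}

```text
$.deltas[0]: bad value
```

{"api": "apply_moves", "payload": {
  "deltas": [
    {"xyz": [34, -30, 10], "grip": 0.54},
    {"xyz": [68, -60, 20], "grip": 0.54},
    {"xyz": [102, -90, 30], "grip": 0.54},
    {"xyz": [136, -120, 45], "grip": 0.54},
    {"xyz": [166, -146, 60], "rot": [0, 0, 1.9], "grip": 0.54}
  ]
}}

```text
$.deltas[0]: bad value
```

{"api": "apply_moves", "payload": {
  "deltas": [
    {"xyz": [0, 0, 0], "grip": 0.54},
    {"xyz": [0, 0, 0], "grip": 0.54},
    {"xyz": [0, 0, 0], "grip": 0.54}
  ]
}}

```text
$.deltas[0]: bad value
```

```bash
cat > look.py <<'E'
from h import *
from rig import ctrl
import sys
m=np.array([0.54218,0.06683,0.063]);y=np.array([-.27824,.96051,0])
s=ctrl.sense();T=rotm(s["orientation"])
print(s["clock"],s["tool_pos"],s["wrist_force"],s["width"],"shift",1e3*T.T@(m-s["tool_pos"]))
y=-y;z=np.array([0,0,-1.]);G=np.c_[np.cross(y,z),y,z]
print("rot",np.degrees(R.from_matrix(T.T@G).as_rotvec()))
c=ctrl.read_camera("wrist")
M=np.eye(4);M[:3,:3]=T;M[:3,3]=s["tool_pos"];C=M@np.array(c["T_tool_cam"])
c["rotation"]=C[:3,:3];c["position"]=C[:3,3]
if len(sys.argv)>1: cv2.imwrite(sys.argv[1],c["pixels"][:,:,::-1])
import pickle;pickle.dump(c,open("wrist.pkl","wb"))
E
python3 look.py pics/w1.png
```

```text
0.15 [ 0.17792886 -0.54635896  0.20329446] [ 0.67438391 -0.54361492 -0.60943721] 0.08535514354424459 shift [ 536.21987973 -470.07100574  140.93834663]
rot [-7.70881671e-02  4.66519068e-05  1.88298340e+00]
```

View pics/w1.png

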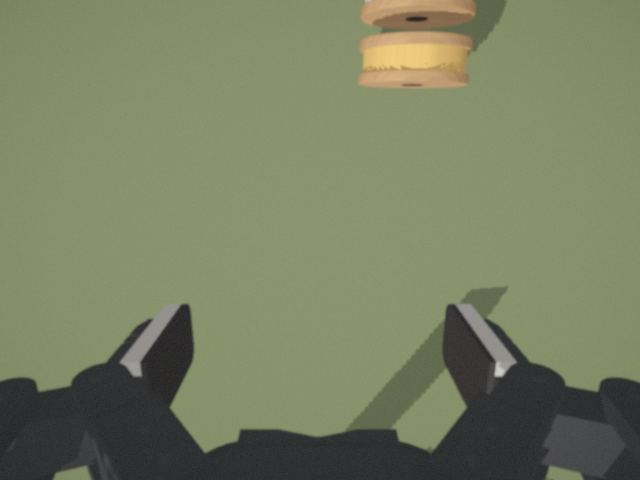

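All four moves were refused because every row needs a "rot". The arm is still at its start, and the picture shows only the open jaws over bare bench. I'll repeat the moves with "rot" in each row.

{"api": "apply_moves", "payload": {
  "deltas": [
    {"rot": [0, 0, 0], "xyz": [37, -32.4, 0], "grip": 0.54},
    {"rot": [0, 0, 0], "xyz": [74, -64.8, 0], "grip": 0.54},
    {"rot": [0, 0, 0], "xyz": [111, -97.2, 0], "grip": 0.54},
    {"rot": [0, 0, 0], "xyz": [148, -129.6, 0], "grip": 0.54},
    {"rot": [0, 0, 0], "xyz": [185, -162, 0], "grip": 0.54}
  ],
  "force": 20
}}

```text
clock: 0.7
tool_pos: [0.3043, -0.3337, 0.2039]
orientation: [3.103, 0.491, 0.0]
wrist_force: [0.5, -0.6, -0.7]
width: 0.0462
finger_force: 0.0
```

{"api": "apply_moves", "payload": {
  "deltas": [
    {"rot": [0, 0, 0], "xyz": [37, -32.4, 0], "grip": 0.54},
    {"rot": [0, 0, 0], "xyz": [74, -64.8, 0], "grip": 0.54},
    {"rot": [0, 0, 0], "xyz": [111, -97.2, 0], "grip": 0.54},
    {"rot": [0, 0, 0], "xyz": [148, -129.6, 0], "grip": 0.54},
    {"rot": [0, 0, 0], "xyz": [185, -162, 0], "grip": 0.54}
  ]
}}

```text
clock: 1.2
tool_pos: [0.4301, -0.1222, 0.204]
orientation: [3.102, 0.492, 0.001]
wrist_force: [0.5, -0.2, -0.1]
width: 0.0456
finger_force: 0.0
```

{"api": "apply_moves", "payload": {
  "deltas": [
    {"rot": [0, 0, 0], "xyz": [34, -30, 10], "grip": 0.54},
    {"rot": [0, 0, 0], "xyz": [68, -60, 20], "grip": 0.54},
    {"rot": [0, 0, 0], "xyz": [102, -90, 30], "grip": 0.54},
    {"rot": [0, 0, 0], "xyz": [136, -120, 45], "grip": 0.54},
    {"xyz": [166, -146, 60], "rot": [0, 0, 1.9], "grip": 0.54}
  ]
}}

```text
clock: 1.7
tool_pos: [0.5431, 0.0683, 0.1434]
orientation: [3.11, 0.441, 0.001]
wrist_force: [0.4, -0.2, -0.0]
width: 0.0461
finger_force: 0.0
```

{"api": "apply_moves", "payload": {
  "deltas": [
    {"rot": [0, 0, 0], "xyz": [0, 0, 0], "grip": 0.54},
    {"rot": [0, 0, 0], "xyz": [0, 0, 0], "grip": 0.54},
    {"rot": [0, 0, 0], "xyz": [0, 0, 0], "grip": 0.54}
  ]
}}

```text
clock: 2.0
tool_pos: [0.5418, 0.0653, 0.1442]
orientation: [3.11, 0.44, -0.0]
wrist_force: [-0.2, -0.2, 0.2]
width: 0.0461
finger_force: 0.0
```

```bash
python3 look.py pics/w2.png
```

```text
2.0 [0.54177387 0.06530397 0.14417752] [-0.15157122 -0.21738725  0.16934116] 0.04609060177443043 shift [ 0.83368978 -1.39266727 81.17665596]
rot [ 0.02778239  0.01404017 -0.03755786]
```

View pics/w2.png

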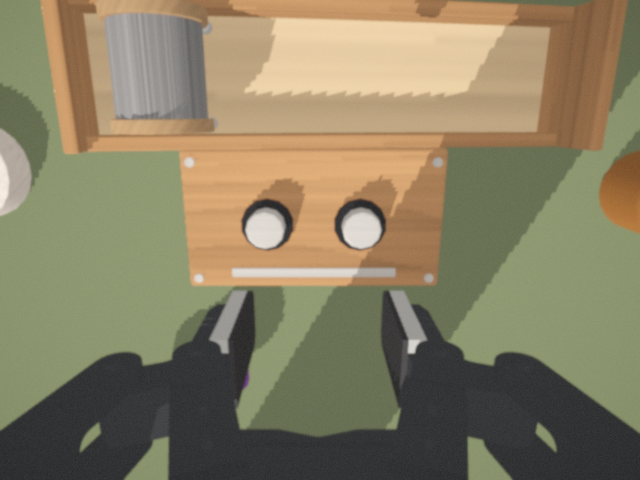

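The wrist picture shows both caps, at about (265,229) and (361,229), level in the image. The fingertips sit symmetrically just in front of the console.

```bash
python3 - <<'E'
from h import *
import pickle
from rig import ctrl
c=pickle.load(open("wrist.pkl","rb"));L=plane(c,(265.5,229),.063);r=plane(c,(361.5,228.7),.063)
s=ctrl.sense();T=rotm(s["orientation"]);print(np.linalg.norm(L-r),(L+r)/2)
print("shift",1e3*T.T@(L-s["tool_pos"]),1e3*T.T@(r-s["tool_pos"]))
E
```

```text
0.059111915974129674 [0.54299455 0.06877791 0.063     ]
shift [  1.95075977 -32.84115067  81.4543934 ] [ 2.21098016 26.27018502 81.48420458]
```

{"api": "apply_moves", "payload": {
  "deltas": [
    {"rot": [0, 0, 0], "xyz": [1, -2.5, 25], "grip": 0.54},
    {"rot": [0, 0, 0], "xyz": [1, -2.5, 50], "grip": 0.54},
    {"rot": [0, 0, 0], "xyz": [1, -2.5, 55], "grip": 0.54},
    {"rot": [0, 0, 0], "xyz": [1, -2.5, 55], "grip": 0.54},
    {"rot": [0, 0, 0], "xyz": [1, -2.5, 55], "grip": 0.54}
  ]
}}

```text
clock: 2.55
tool_pos: [0.5433, 0.0683, 0.0903]
orientation: [3.11, 0.44, 0.004]
wrist_force: [0.1, -0.0, 0.8]
width: 0.0463
finger_force: 0.0
```

```bash
python3 look.py pics/w3.png
```

```text
2.55 [0.54327746 0.06830417 0.09026314] [ 0.12125908 -0.03806865  0.76561115] 0.04627079671590972 shift [-1.52645127  1.09744591 27.26025835]
rot [ 0.03138088 -0.13339096 -0.06801803]
```

View pics/w3.png

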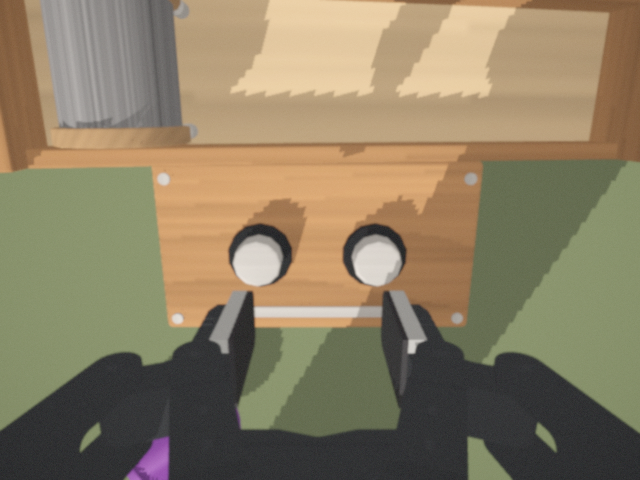

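The caps are at about (258,260) and (377,260) and the fingers are centred over them. I'll lower gently and watch the force.

{"api": "apply_moves", "payload": {
  "deltas": [
    {"rot": [0, 0, 0], "xyz": [0, 0, 10], "grip": 0.54},
    {"rot": [0, 0, 0], "xyz": [0, 0, 14], "grip": 0.54},
    {"rot": [0, 0, 0], "xyz": [0, 0, 17], "grip": 0.54},
    {"rot": [0, 0, 0], "xyz": [0, 0, 17], "grip": 0.54}
  ]
}}

```text
clock: 3.0
tool_pos: [0.5421, 0.0688, 0.0713]
orientation: [3.11, 0.441, -0.002]
wrist_force: [0.2, -0.1, -1.3]
width: 0.046
finger_force: 0.0
```

{"api": "apply_moves", "payload": {
  "deltas": [
    {"rot": [0, 0, 0], "xyz": [0, 0, 2], "grip": 0.54},
    {"rot": [0, 0, 0], "xyz": [0, 0, 4], "grip": 0.54},
    {"rot": [0, 0, 0], "xyz": [0, 0, 4], "grip": 0.54}
  ]
}}

```text
clock: 3.3
tool_pos: [0.5423, 0.0688, 0.0676]
orientation: [3.11, 0.441, -0.001]
wrist_force: [-0.2, 1.3, 0.1]
width: 0.0458
finger_force: 0.0
```

{"api": "apply_moves", "payload": {
  "deltas": [
    {"rot": [0, 0, 0], "xyz": [0, 0, 1.5], "grip": 0.54},
    {"rot": [0, 0, 0], "xyz": [0, 0, 3], "grip": 0.54},
    {"rot": [0, 0, 0], "xyz": [0, 0, 3], "grip": 0.54},
    {"rot": [0, 0, 0], "xyz": [0, 0, 3], "grip": 0.54}
  ]
}}

```text
clock: 3.7
tool_pos: [0.5424, 0.0687, 0.0649]
orientation: [3.11, 0.441, -0.0]
wrist_force: [-0.5, -0.0, -0.3]
width: 0.0462
finger_force: 0.0
```

```bash
python3 look.py pics/w4.png
```

```text
3.7 [0.54241467 0.06874004 0.06486091] [-0.5335458  -0.01004974 -0.32968778] 0.04615502161182883 shift [-0.75610765  1.76939653  1.86114045]
rot [ 0.00493552  0.00626347 -0.01771522]
```

View pics/w4.png

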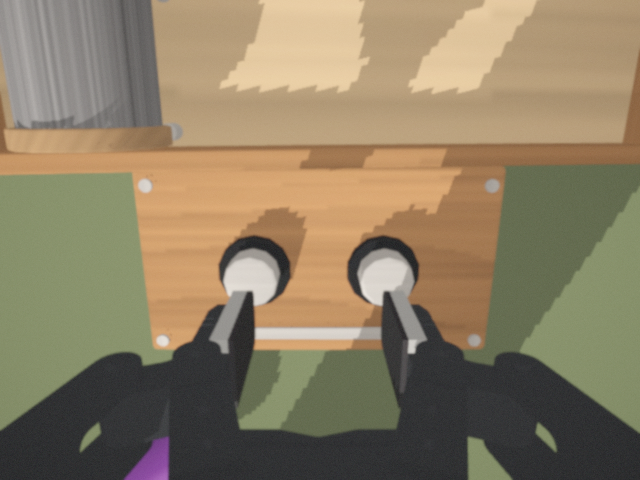

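The caps are at about (252,277) and (385,277), and the leading corners of the pads' tips are at (254,293) and (383,293), still above the caps. I'll work out the real tip depth from the pad corners, assuming they stand at tool x = +11 mm.

```bash
python3 - <<'E'
from h import *
import pickle
c=pickle.load(open("wrist.pkl","rb"))
M=np.array(c["T_tool_cam"]);c2=dict(c,rotation=M[:3,:3],position=M[:3,3])
for px in((254,293),(232,293),(383,293),(404,293)):
    o,d=ray(c2,px);k=(.011-o[0])/d[0]; k2=(.0231/abs(d[1])) 
    print("x=11:",1e3*(o+d*k),"y=23:",1e3*(o+d*k2))
s=ray(c2,(252,277));
for px in((252,277),(385,277)): print(1e3*(plane(c,px,.063)-np.array([.54241,.06874,.06486]))@M[:3,:3]*0, plane(c,px,.063))
E
```

```text
x=11: [ 11.         -22.37134009 -35.88318473] y=23: [  8.0547434  -23.45871594 -29.21001435]
x=11: [ 11.         -29.96686279 -35.91388966] y=23: [ 24.10573521 -23.45871594 -65.60126079]
x=11: [ 11.          22.1422011  -35.81431235] y=23: [  9.41254283  22.74128406 -32.21572169]
x=11: [ 11.          29.39936871 -35.8210665 ] y=23: [ 24.3401161   22.74128406 -66.06013016]
[ 0.  0. -0.] [0.53616405 0.09720449 0.063     ]
[-0. -0. -0.] [0.55233089 0.041463   0.063     ]
```

The wrist view puts the tips well above the caps still. I'll check the gap from the side with the scene camera.

```bash
python3 - <<'E'
from rig import ctrl
import cv2,pickle
print(pickle.load(open("wrist.pkl","rb"))["fx"])
c=ctrl.read_camera("scene");pickle.dump(c,open("scene1.pkl","wb"))
cv2.imwrite("pics/s1.png",cv2.resize(c["pixels"][165:285,250:410],(800,600),interpolation=cv2.INTER_CUBIC)[:,:,::-1])
E
```

```text
424.40952773811546
```

View pics/s1.png

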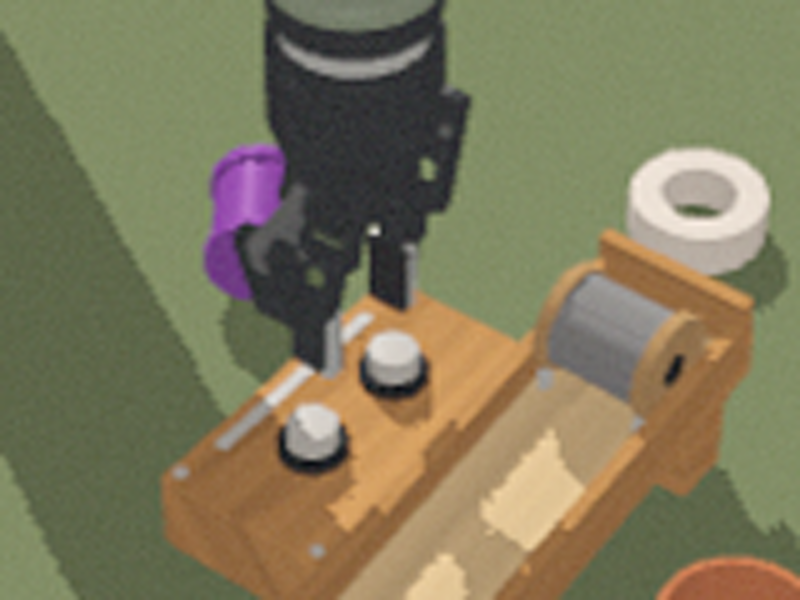

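The scene view shows the tips (crop (400,305) and (325,372)) clearly above the caps (crop (392,345) and (313,420)). Both cameras put the gap at roughly 3 cm, so the tips stand much farther back from the TCP than the stated overhang. I'll keep lowering and go by the measured force. In x the body still clears the lane.

{"api": "apply_moves", "payload": {
  "deltas": [
    {"rot": [0, 0, 0], "xyz": [0, 0, 5], "grip": 0.54},
    {"rot": [0, 0, 0], "xyz": [0, 0, 10], "grip": 0.54},
    {"rot": [0, 0, 0], "xyz": [0, 0, 15], "grip": 0.54},
    {"rot": [0, 0, 0], "xyz": [0, 0, 15], "grip": 0.54},
    {"rot": [0, 0, 0], "xyz": [0, 0, 15], "grip": 0.54}
  ]
}}

```text
clock: 4.3
tool_pos: [0.5423, 0.0688, 0.0496]
orientation: [3.11, 0.441, -0.001]
wrist_force: [-1.2, 0.7, 0.1]
width: 0.0461
finger_force: 0.0
```

```bash
python3 look.py pics/w5.png
```

```text
4.3 [0.5423087  0.06875512 0.04958109] [-1.18815307  0.68654047  0.07256094] 0.046055108785352156 shift [ -0.66665715   1.81353721 -13.41851308]
rot [ 0.00023737  0.03376217 -0.01636811]
```

View pics/w5.png

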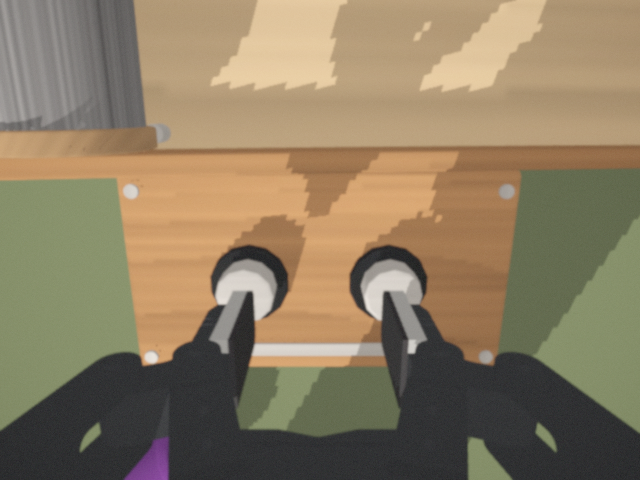

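The caps are now at (246,290) and (391,290) and the tips are converging onto them. From the pixel scales about 22 mm of gap is left.

{"api": "apply_moves", "payload": {
  "deltas": [
    {"rot": [0, 0, 0], "xyz": [0, 0, 5], "grip": 0.54},
    {"rot": [0, 0, 0], "xyz": [0, 0, 10], "grip": 0.54},
    {"rot": [0, 0, 0], "xyz": [0, 0, 15], "grip": 0.54},
    {"rot": [0, 0, 0], "xyz": [0, 0, 15], "grip": 0.54},
    {"rot": [0, 0, 0], "xyz": [0, 0, 15], "grip": 0.54}
  ]
}}

```text
clock: 4.85
tool_pos: [0.5423, 0.0687, 0.0346]
orientation: [3.11, 0.441, -0.001]
wrist_force: [0.3, -0.4, -0.7]
width: 0.046
finger_force: 0.0
```

{"api": "apply_moves", "payload": {
  "deltas": [
    {"rot": [0, 0, 0], "xyz": [0, 0, 2], "grip": 0.54},
    {"rot": [0, 0, 0], "xyz": [0, 0, 4], "grip": 0.54},
    {"rot": [0, 0, 0], "xyz": [0, 0, 4], "grip": 0.54},
    {"rot": [0, 0, 0], "xyz": [0, 0, 4], "grip": 0.54}
  ]
}}

```text
clock: 5.25
tool_pos: [0.5428, 0.0688, 0.0312]
orientation: [3.11, 0.441, 0.001]
wrist_force: [-0.4, -0.7, 2.8]
width: 0.0465
finger_force: 1.4
```

Contact: 2.8 N in total. I'll press on, straight down.

{"api": "apply_moves", "payload": {
  "deltas": [
    {"rot": [0, 0, 0], "xyz": [0, 0, 2], "grip": 0.54},
    {"rot": [0, 0, 0], "xyz": [0, 0, 4], "grip": 0.54},
    {"rot": [0, 0, 0], "xyz": [0, 0, 4], "grip": 0.54}
  ]
}}

```text
clock: 5.55
tool_pos: [0.5428, 0.0688, 0.0269]
orientation: [3.11, 0.441, 0.001]
wrist_force: [0.9, -0.4, 3.4]
width: 0.0459
finger_force: 2.1
```

```bash
python3 look.py pics/w6.png
```

```text
5.55 [0.54281412 0.06881071 0.02692927] [ 0.87808834 -0.39537841  3.41915107] 0.045887323674221686 shift [ -1.13116822   1.73411705 -36.07126728]
rot [ 0.01224496 -0.04527432 -0.01747145]
```

View pics/w6.png

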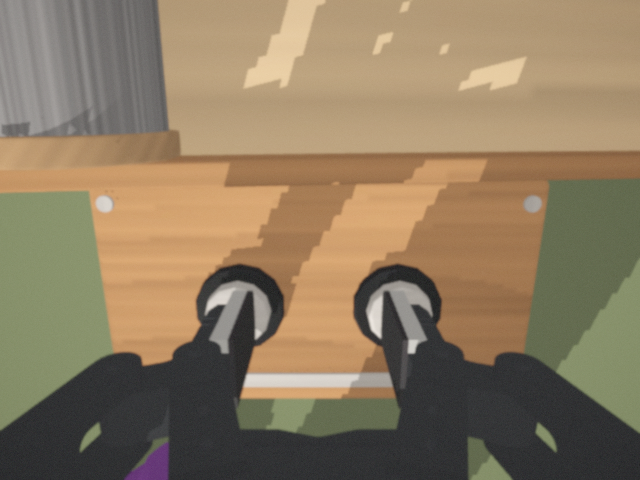

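Both tips sit on their caps, at about (240,310) and (397,310), and both are going down evenly. Now fully down.

{"api": "apply_moves", "payload": {
  "deltas": [
    {"rot": [0, 0, 0], "xyz": [0, 0, 3], "grip": 0.54},
    {"rot": [0, 0, 0], "xyz": [0, 0, 6], "grip": 0.54},
    {"rot": [0, 0, 0], "xyz": [0, 0, 6], "grip": 0.54},
    {"rot": [0, 0, 0], "xyz": [0, 0, 6], "grip": 0.54}
  ]
}}

```text
clock: 6.0
tool_pos: [0.5429, 0.0688, 0.0231]
orientation: [3.11, 0.441, 0.003]
wrist_force: [-4.4, -0.5, 19.3]
width: 0.0462
finger_force: 9.2
```

19 N at a standstill, about 9 N per finger, so both buttons are against their stops. I'll hold them there.

{"api": "apply_moves", "payload": {
  "deltas": [
    {"rot": [0, 0, 0], "xyz": [0, 0, 0], "grip": 0.54},
    {"rot": [0, 0, 0], "xyz": [0, 0, 0], "grip": 0.54},
    {"rot": [0, 0, 0], "xyz": [0, 0, 0], "grip": 0.54},
    {"rot": [0, 0, 0], "xyz": [0, 0, 0], "grip": 0.54},
    {"rot": [0, 0, 0], "xyz": [0, 0, 0], "grip": 0.54}
  ]
}}

```text
clock: 6.5
tool_pos: [0.5429, 0.0688, 0.0231]
orientation: [3.11, 0.441, 0.003]
wrist_force: [-3.3, -1.0, 19.3]
width: 0.046
finger_force: 9.2
```

{"api": "apply_moves", "payload": {
  "deltas": [
    {"rot": [0, 0, 0], "xyz": [0, 0, 0], "grip": 0.54},
    {"rot": [0, 0, 0], "xyz": [0, 0, 0], "grip": 0.54},
    {"rot": [0, 0, 0], "xyz": [0, 0, 0], "grip": 0.54},
    {"rot": [0, 0, 0], "xyz": [0, 0, 0], "grip": 0.54},
    {"rot": [0, 0, 0], "xyz": [0, 0, 0], "grip": 0.54}
  ]
}}

```text
clock: 7.0
tool_pos: [0.5429, 0.0688, 0.0231]
orientation: [3.11, 0.441, 0.003]
wrist_force: [-3.2, 0.5, 18.0]
width: 0.0462
finger_force: 9.2
```

{"api": "apply_moves", "payload": {
  "deltas": [
    {"rot": [0, 0, 0], "xyz": [0, 0, 0], "grip": 0.54},
    {"rot": [0, 0, 0], "xyz": [0, 0, 0], "grip": 0.54},
    {"rot": [0, 0, 0], "xyz": [0, 0, 0], "grip": 0.54},
    {"rot": [0, 0, 0], "xyz": [0, 0, 0], "grip": 0.54},
    {"rot": [0, 0, 0], "xyz": [0, 0, 0], "grip": 0.54}
  ]
}}

```text
clock: 7.5
tool_pos: [0.5429, 0.0688, 0.0231]
orientation: [3.11, 0.441, 0.003]
wrist_force: [-4.2, -0.5, 18.8]
width: 0.0459
finger_force: 9.2
```

```bash
cat > spool.py <<'E'
from h import *
from rig import ctrl
import pickle
from time import sleep
T0=pickle.load(open("scene.pkl","rb"))
def proj(c,P):
    Rm=rotm(c["rotation"]);K=np.array([[c["fx"],0,c["cx"]],[0,c["fy"],c["cy"]],[0,0,1]])
    r=cv2.Rodrigues(Rm.T)[0];t=-Rm.T@c["position"]
    return cv2.projectPoints(np.array([P]),r,t,K,np.array(c["dist_coeffs"]))[0][0,0]
m=np.array([.5432,.068,0]);y=np.array([-.27824,.96051,0]);x=np.array([.96051,.27824,0]);z=np.array([0,0,1.])
a=np.radians(8)
def lane(v,h): return m+.09*x+.046*z+y*(v*np.cos(a)-h*np.sin(a))+z*(v*np.sin(a)+h*np.cos(a))
c=ctrl.read_camera("scene")
for n,v in(("start",.083),("mid",-.02),("low",-.124)):
    u=np.round(proj(T0,lane(v,.045))).astype(int)
    for q,nm in((T0,"before"),(c,"now")):
        print(n,u,nm,q["pixels"][u[1]-4:u[1]+5,u[0]-4:u[0]+5].reshape(-1,3).mean(0).round())
p=c["pixels"].astype(int);sat=p.max(2)-p.min(2)
w=(sat<30)&(p.max(2)>70)&(p.max(2)<170);w[:215]=0;w[335:]=0;w[:,:285]=0;w[:,405:]=0
n,l,s,ce=cv2.connectedComponentsWithStats(w.astype(np.uint8))
print([(s[i,4],ce[i].round()) for i in range(1,n) if s[i,4]>60])
E
python3 spool.py
```

```text
start [373 227] before [143. 141. 138.]
start [373 227] now [171. 142. 103.]
mid [346 258] before [171. 144. 106.]
mid [346 258] now [174. 146. 108.]
low [317 291] before [173. 146. 108.]
low [317 291] now [113. 111. 110.]
[(np.int32(90), array([306., 225.])), (np.int32(62), array([330., 236.])), (np.int32(90), array([288., 244.])), (np.int32(90), array([313., 251.])), (np.int32(1741), array([344., 305.])), (np.int32(338), array([315., 292.])), (np.int32(137), array([395., 327.]))]
```

The spool now shows at (315,292), against a predicted low-end place of (317,291), and the buttons have been held for 1.5 s. I'll let go straight up.

{"api": "apply_moves", "payload": {
  "deltas": [
    {"rot": [0, 0, 0], "xyz": [0, 0, -8], "grip": 0.54},
    {"rot": [0, 0, 0], "xyz": [0, 0, -18], "grip": 0.54},
    {"rot": [0, 0, 0], "xyz": [0, 0, -45], "grip": 0.54},
    {"rot": [0, 0, 0], "xyz": [0, 0, -80], "grip": 0.54},
    {"rot": [0, 0, 0], "xyz": [0, 0, -110], "grip": 0.54}
  ]
}}

```text
clock: 8.05
tool_pos: [0.5417, 0.0687, 0.1317]
orientation: [3.11, 0.441, -0.003]
wrist_force: [-0.7, -0.3, -0.2]
width: 0.0461
finger_force: 0.0
```

{"api": "apply_moves", "payload": {
  "deltas": [
    {"rot": [0, 0, 0], "xyz": [-20, 0, -20], "grip": 0.54},
    {"rot": [0, 0, 0], "xyz": [-20, 0, -20], "grip": 0.54},
    {"rot": [0, 0, 0], "xyz": [-20, 0, -20], "grip": 0.54},
    {"rot": [0, 0, 0], "xyz": [-20, 0, -20], "grip": 0.54}
  ]
}}

```text
clock: 8.45
tool_pos: [0.5227, 0.0632, 0.1494]
orientation: [-3.11, -0.441, 0.004]
wrist_force: [0.8, -0.1, -0.3]
width: 0.0462
finger_force: 0.0
```

```bash
python3 spool.py; python3 -c "
from rig import ctrl
print(ctrl.sense()['wrist_force']);print(ctrl.close_job())"
```

```text
start [373 227] before [143. 141. 138.]
start [373 227] now [170. 141. 102.]
mid [346 258] before [171. 144. 106.]
mid [346 258] now [174. 147. 108.]
low [317 291] before [173. 146. 108.]
low [317 291] now [113. 110. 109.]
[(np.int32(122), array([304., 231.])), (np.int32(1909), array([342., 306.])), (np.int32(338), array([315., 292.])), (np.int32(151), array([396., 326.]))]
[ 0.57003961  0.40526481 -0.10146077]
the job is handed in; nothing more can be done
None
```

Both buttons were held fully down together until the spool lay at the low end of its lane, then released; the arm moved clear and the job was handed in at about 8.5 s, but no verdict came back, and I didn't check separately that the buttons sprang back up.

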